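# Stone the seating face of a casting

## Task

Take the lapping block with the orange grip and dark stone shoe, and stone the bare steel face of the turquoise casting in one lengthwise stroke, from its yellow-painted end to the other end: shoe flat on the face and in line with it, the sprung grip kept pressed part of the way down all along but never down to its stop. Then set the block gently down upright in the middle of the green mat and let go; leave the similar blue-gripped burnisher where it is.

Things in the scene. Friction and masses are not known exactly. Their poses are not given: they have to be found in the camera images.
- lap: Lapping block, loose, about 0.4 kg, standing on its shoe: dark grey stone, 90 (x) x 44 (y) x 16 mm. Above it on a sprung post an orange grip bar, 60 (x) x 26 (y) x 34 mm, centred over the shoe, its underside 50 mm and top 84 mm above the shoe's underside when the spring is out. Take the grip across its 26 mm width. Origin: centre of the shoe's underside; x along shoe and grip, z up.
- lap_grip (a joint): How far the orange grip is pressed down towards its shoe, m: 0 = spring out (free), 0.018 = on its stop. Spring: 2 N to start moving, plus 0.5 N per mm (about 6 N at 8 mm). When the block is carried by the grip the shoe hangs at 0.
- casting: Turquoise casting fixed to the bench, 340 x 110 mm, with a flat bare steel face on top, 260 (x) x 76 (y) mm, 45 mm above the bench. A yellow boss and band mark its -x end; the +x boss is turquoise. Origin: under the face's middle, at bench level; x along the face from the yellow end to the other, z up. A full stroke takes the shoe's centre along the midline from x = -75 mm to x = +75 mm.
- mat: Green plastic mat, 140 (x) x 110 (y) x 4 mm thick, fixed on the bench; the lapping block is put down in its middle. Origin: centre of its underside.
- burnisher: A burnisher to be left alone: same shape and size as the lapping block, but with a brass shoe and a blue grip. Origin: centre of the shoe's underside; x along the shoe.
Things that resemble listed ones, but are neither listed nor needed, are in the scene too. Leave any purple look-alike of the lap alone.

How it is judged (in metres and radians):
On the way, in this order (a step that is already met when the one before it is completed fails the run):
1. the lapping block's shoe is flat on the steel face at the yellow end (its centre 60 to 105 mm before the middle), in line with the face, with the grip pressed 2 to 16.5 mm (x of lap in the frame of casting between -0.105 and -0.06 m and y of lap in the frame of casting between -0.018 and 0.018 m and z of lap in the frame of casting between 0.041 and 0.049 m and value of joint lap_grip between 0.002 and 0.0165 m and angle between the x axis of lap and the x axis of casting, either way round below 0.26 rad and contact force between lap and casting above 0.5 N), for 0.1 s.
2. pressed on the face in the same way, its centre passes 40 mm before the middle (15 mm either way) (x of lap in the frame of casting between -0.055 and -0.025 m and y of lap in the frame of casting between -0.018 and 0.018 m and z of lap in the frame of casting between 0.041 and 0.049 m and value of joint lap_grip between 0.002 and 0.0165 m and angle between the x axis of lap and the x axis of casting, either way round below 0.26 rad and contact force between lap and casting above 0.5 N), for 0.04 s.
3. pressed on the face, its centre passes the middle (15 mm either way) (x of lap in the frame of casting between -0.015 and 0.015 m and y of lap in the frame of casting between -0.018 and 0.018 m and z of lap in the frame of casting between 0.041 and 0.049 m and value of joint lap_grip between 0.002 and 0.0165 m and angle between the x axis of lap and the x axis of casting, either way round below 0.26 rad and contact force between lap and casting above 0.5 N), for 0.04 s.
4. pressed on the face, its centre passes 40 mm past the middle (15 mm either way) (x of lap in the frame of casting between 0.025 and 0.055 m and y of lap in the frame of casting between -0.018 and 0.018 m and z of lap in the frame of casting between 0.041 and 0.049 m and value of joint lap_grip between 0.002 and 0.0165 m and angle between the x axis of lap and the x axis of casting, either way round below 0.26 rad and contact force between lap and casting above 0.5 N), for 0.04 s.
5. still pressed on the face, it reaches the other end (its centre 60 to 105 mm past the middle) (x of lap in the frame of casting between 0.06 and 0.105 m and y of lap in the frame of casting between -0.018 and 0.018 m and z of lap in the frame of casting between 0.041 and 0.049 m and value of joint lap_grip between 0.002 and 0.0165 m and angle between the x axis of lap and the x axis of casting, either way round below 0.26 rad and contact force between lap and casting above 0.5 N), for 0.04 s.
At the end, for the whole second after the job is handed in: The lapping block stands upright on its shoe, at rest and released with its spring out, its centre within 30 mm of the mat's centre; the burnisher is within 30 mm of where it was (horizontal distance between lap and mat below 0.03 m and height (world z) of lap between 0.001 and 0.008 m and angle between lap's own z axis and vertical below 0.12 rad and linear speed of lap below 0.02 m/s and value of joint lap_grip below 0.003 m and distance of burnisher from where it was at the start of the episode below 0.03 m); the robot touches nothing.
It fails at once if the lapping block is pressed down to its stop on the casting (grip more than 17 mm down) (value of joint lap_grip above 0.017 m and contact force between lap and casting above 0.5 N).
It fails at once if the lapping block is dropped on the mat (from more than about 30 mm) (linear speed of lap above 0.75 m/s and height (world z) of lap below 0.025 m and horizontal distance between lap and mat below 0.06 m).
It fails at once if the burnisher is moved by more than 30 mm or tipped (distance of burnisher from where it was at the start of the episode above 0.03 m or angle between burnisher's own z axis and vertical above 0.35 rad).
It also fails if it takes over 54 s, if anything falls off the work surface, if the arm or the gripper's body presses on something with over 40 N, if the wrist force passes 120 N, or if a joint passes its speed limit or range.

## Robot

A 6-joint arm with a two-finger parallel gripper is mounted at the origin on the work surface. World frame = base frame: x ahead of the robot, y to its left, z up, the work surface at z = 0. Lengths are in mm, angles in rad, forces in N, time in s.
With the tool pointing down it reaches from about 275 to 750 mm from the base axis. Payload 10.2 kg.
Tool frame: the origin (TCP) lies at the very end of the fingers, on their centre line; the grasp point (between the pads) lies 19 mm behind it; z points along the fingers, y is the direction in which the jaws open and shut (so a half turn about z gives the same grasp; the last joint's range is limited). The gripper opens to 85 mm and grips with 20 to 120 N. Pads are 22 mm wide; open, the fingers measure 114 mm over their backs; the gripper's body (76 mm by 85 mm) begins 54 mm behind the grasp point. The pads swing forward as they close: fully open they stand 13 mm farther back than shut.
Start: joints at [0.882, 0.313, 1.498, -0, 1.331, -0.223], TCP at [235.81, 469.068, 231.294] pointing down, gripper open.
Joint ranges: [-2.94, 2.94], [-0.97, 2.17], [0.19, 2.56], [-1.23, 4.37], [0.02, 3.11], [-2.88, 2.88]. Speed limits (rad/s): [2.39, 2.39, 3.01, 3.14, 3.14, 3.14].

## Interface

Orientations are given as a unit quaternion [w, x, y, z].
In Python, from rig import sensors, imaging, ctrl gives the robot as it stands.
- The arm moves only by the shell command python3 -m creep 'ROWS' [FORCE]. ROWS is JSON, a list of rows, each an object with "grip": the finger opening in mm, from 0 to 85.4; "linear": the shift along the tool's x, y, z in mm, a list of three; "rot": the turn, a rotation vector about the tool's x, y, z in rad, a list of three. A call has 1 to 12 rows; each row shifts and turns the commanded pose from where the row before left it, along the tool's axes as they then stand; what a row does not reach is not made up. A row lasts 1/12 s, in which the tool goes at most 41.7 mm and 7.16 degrees, less where a joint would pass 70% of its speed; a pose out of reach is approached as far as the arm can. A call with a gripper value outside its range is refused whole. The fingers move at their own pace and stop on an object; FORCE is the grip in N (left out, the last holds). Time passes only in rows, so rows that do not move let the fingers close. It gives the time, the measured TCP pose, the force and the opening at its end, in the units of the state.
- sensors.sense(): the state, without advancing time (a new reading comes with each control period).
- imaging.capture(name): name is "side" or "top"; returns (picture, depth): 480x640x3 uint8, red, green, blue; 480x640 float32, mm along the optical axis (not along the pixel's ray), 0 where there is no reading.
- imaging.camera_params(name): a dict with "intrinsics" (3x3 intrinsics, pixels), "R" (3x3) and "t" (3): a world point X has camera coordinates R X + t. Camera axes: x right, y down, z forward; pixel columns grow to the right and rows downward; lengths in mm; the calibration is good to about 2 mm. A picture is of the moment at which its call begins. camera_params takes no time and is no camera call.
- ctrl.finish_job(): hands the job in, once; it reports no verdict.
The state is a dict: "time_s": time; "joints": joint angles; "dq": joint speeds; "tau": joint torques, N m; "eef_pos": TCP position; "ee_rot": TCP orientation; "force": force on the tool from outside, world axes, zero at the start; "wrist_torque": the same for the moment, N m; "grip_width": opening from 0.0 (shut) to 1.0 (fully open).
Only numpy, scipy, OpenCV 4.12 (cv2) and the standard library are available. Lean on these libraries where they do the work, as an engineer would, in place of code of your own. Each camera call takes 0.05 s, during which the arm holds its last target.

## Working session

There is one attempt and no reset: what is moved stays moved. The work goes in short steps, Python scripts to look and compute and a shell command to move; the robot and the scene stay as the last step left them, time stands still between calls to the robot, and variables do not carry over. Pictures are saved under pics/ and viewed, and the job is handed in when it is done.

```bash
mkdir -p pics; ls
python3 - <<'E'
from rig import sensors, imaging
import cv2,json,numpy as np
print(sensors.sense())
for n in("top","side"):
    p,d=imaging.capture(n); cv2.imwrite(f"pics/{n}0.png",p[:,:,::-1]); np.savez(f"{n}0.npz",p=p,d=d)
    print(n,imaging.camera_params(n))
E
```

```text
pics
{'time_s': 0.0, 'joints': array([ 8.81607254e-01,  3.13464902e-01,  1.49844247e+00,  1.29887724e-05,
        1.33104267e+00, -2.23409264e-01]), 'dq': array([-0.00152729, -0.00059856,  0.00031943,  0.00044822, -0.00071627,
       -0.00160529]), 'tau': array([ 4.17023584e-04, -4.12261069e+01, -2.59742171e+01, -1.57559180e-04,
        4.15664210e-03, -1.34312304e-04]), 'eef_pos': array([235.62500482, 468.85393805, 230.72544039]), 'ee_rot': array([-3.04712685e-04,  2.30791822e-01,  9.73002916e-01, -6.06473453e-04]), 'force': array([-1.33774967,  0.07571675,  0.84862074]), 'wrist_torque': array([ 7.56497079e-03, -1.49147028e-02,  7.60775658e-05]), 'grip_width': 0.9988887578609382}
top {'intrinsics': array([[541.74502435,   0.        , 323.21034251],
       [  0.        , 541.74502435, 240.67960396],
       [  0.        ,   0.        ,   1.        ]]), 'R': array([[ 4.66434518e-04, -9.99990463e-01,  4.34228146e-03],
       [-9.89923167e-01, -1.07661786e-03, -1.41601429e-01],
       [ 1.41604753e-01, -4.23247722e-03, -9.89914229e-01]]), 't': array([  62.22639443,  452.15140743, 1218.46435093])}
side {'intrinsics': array([[569.7106011 ,   0.        , 322.11800748],
       [  0.        , 569.7106011 , 236.01098135],
       [  0.        ,   0.        ,   1.        ]]), 'R': array([[ 0.81631362, -0.57723979, -0.02064703],
       [-0.34196656, -0.45417219, -0.82267034],
       [ 0.46550075,  0.67861759, -0.56814365]]), 't': array([-327.72420228,  229.96649251,  923.2750335 ])}
```

View pics/top0.png

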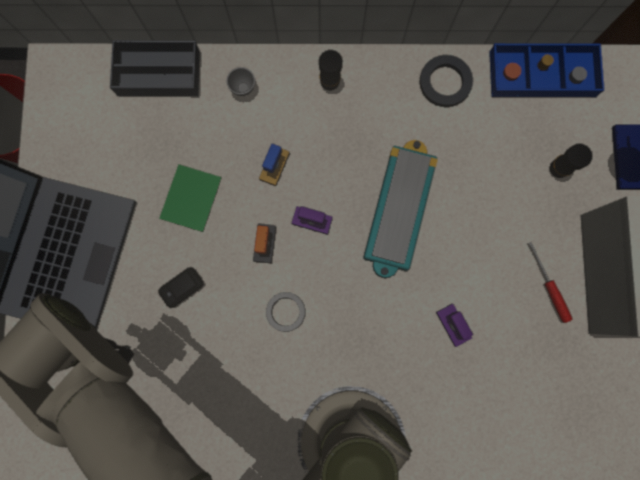

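View pics/side0.png

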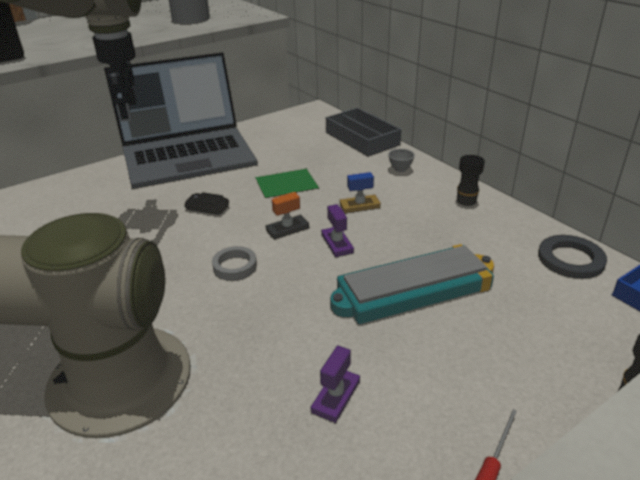

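The top view shows the orange lap at about (264,243), the blue burnisher at (274,163), and purple decoys at (312,219) and (455,325). The mat is at (191,197). The casting's yellow end is at (415,148) and its turquoise end at (385,268).

```bash
cat > h.py <<'E'
import numpy as np,cv2
from rig import imaging
def cast(name,uv,z):
    c=imaging.camera_params(name);K,R,t=c["intrinsics"],c["R"],c["t"]
    uv=np.asarray(uv,float).reshape(-1,2)
    r=(R.T@np.linalg.inv(K)@np.c_[uv,np.ones(len(uv))].T).T
    o=-R.T@t
    return o+r*((z-o[2])/r[:,2])[:,None]
def pts(name,d,m):
    c=imaging.camera_params(name);K,R,t=c["intrinsics"],c["R"],c["t"]
    v,u=np.nonzero(m&(d>0)); q=np.linalg.inv(K)@np.c_[u,v,np.ones(len(u))].T*d[v,u]
    return (R.T@(q-t[:,None])).T
def big(m):
    n,l,s,c=cv2.connectedComponentsWithStats(m.astype(np.uint8)); return l==1+np.argmax(s[1:,4])
def rect(P):
    (cx,cy),(w,h),a=cv2.minAreaRect(P[:,:2].astype(np.float32))
    if w<h: w,h,a=h,w,a+90
    return np.round([cx,cy,w,h,(a+90)%180-90],1)
def hsv(p): 
    x=cv2.cvtColor(p,cv2.COLOR_RGB2HSV).astype(int); return x[...,0],x[...,1],x[...,2]
E
python3 - <<'E'
from h import *
for n in("top","side"):
    f=np.load(n+"0.npz");p,d=f["p"],f["d"];H,S,V=hsv(p)
    Y,X=np.mgrid[:480,:640]
    roi=(X>140)&(X<470)&(Y>120)&(Y<290) if n=="top" else (X>180)&(X<520)&(Y>150)&(Y<330)
    def rep(nm,m,z,tol=5):
        m=big(m); P=pts(n,d,m); top=P[abs(P[:,2]-z)<tol]
        v,u=np.nonzero(m); print(n,nm,m.sum(),"px",u.mean().round(1),v.mean().round(1),"allrect@z",rect(cast(n,np.c_[u,v],z)),"zrange",np.percentile(P[:,2],[5,50,95]).round(1), "topdepth",len(top), rect(top) if len(top)>5 else None, top.mean(0).round(1))
        return m
    rep("orange",roi&(H>3)&(H<16)&(S>140)&(V>70),84)
    rep("blue",roi&(H>105)&(H<125)&(S>130),84)
    rep("mat",roi&(H>55)&(H<78)&(S>130),4)
    t=rep("turq",roi&(H>82)&(H<98)&(S>110),40,6)
    rep("yellow",roi&(H>18)&(H<30)&(S>140)&((X>350)),45)
    # steel: grey inside hull of turq
    hull=cv2.convexHull(np.argwhere(t)[:,::-1].astype(np.int32)); mm=np.zeros((480,640),np.uint8);cv2.fillConvexPoly(mm,hull,1)
    rep("steel",(mm>0)&(S<60),45,4)
E
```

```text
top orange 273 px 261.2 238.8 allrect@z [448.7 199.9  58.4  23.3  -6.2] zrange [81.1 84.6 88.8] topdepth 255 [448.8 200.   58.4  23.6  -5.6] [448.6 199.6  84.6]
top blue 209 px 271.3 156.8 allrect@z [636.  180.1  54.6  20.8 -23. ] zrange [80.6 84.8 88.5] topdepth 197 [636.4 180.5  55.5  20.7 -22.1] [635.9 180.3  84.7]Traceback (most recent call last):
  File "<stdin>", line 12, in <module>
  File "<stdin>", line 7, in rep
  File "h.py", line 14, in big
    n,l,s,c=cv2.connectedComponentsWithStats(m.astype(np.uint8)); return l==1+np.argmax(s[1:,4])
                                                                              ~~~~~~~~~^^^^^^^^^
    return _wrapfunc(a, 'argmax', axis=axis, out=out, **kwds)
    return bound(*args, **kwds)
ValueError: attempt to get argmax of an empty sequence
```

Run:
```python
from h import *
f=np.load("top0.npz");H,S,V=hsv(f["p"])
for u,v in((191,197),(372,215),(432,200),(402,205),(385,268),(415,148),(396,152)): print(u,v,H[v,u],S[v,u],V[v,u])
for n in("top","side"):
    f=np.load(n+"0.npz");p,d=f["p"],f["d"];H,S,V=hsv(p)
    Y,X=np.mgrid[:480,:640]
    roi=(X>140)&(X<470)&(Y>120)&(Y<290) if n=="top" else (X>180)&(X<520)&(Y>150)&(Y<330)
    def rep(nm,m,z,tol=5):
        if not m.any(): print(nm,"none"); return m
        m=big(m); P=pts(n,d,m); top=P[abs(P[:,2]-z)<tol]
        v,u=np.nonzero(m); print(n,nm,m.sum(),"px",u.mean().round(1),v.mean().round(1),"allrect@z",rect(cast(n,np.c_[u,v],z)),"zrange",np.percentile(P[:,2],[5,50,95]).round(1), "topdepth",len(top), rect(top) if len(top)>5 else None, top.mean(0).round(1))
        return m
    rep("orange",roi&(H>3)&(H<16)&(S>140)&(V>70),84)
    rep("blue",roi&(H>105)&(H<125)&(S>130),84)
    rep("mat",roi&(H>50)&(H<80)&(S>90),4)
    t=rep("turq",roi&(H>80)&(H<100)&(S>110),40,6)
    rep("yellow",roi&(H>18)&(H<30)&(S>140)&((X>350)),45)
    # steel: grey inside hull of turq
    hull=cv2.convexHull(np.argwhere(t)[:,::-1].astype(np.int32)); mm=np.zeros((480,640),np.uint8);cv2.fillConvexPoly(mm,hull,1)
    rep("steel",(mm>0)&(S<60),45,4)
```

```text
191 197 66 116 88
372 215 18 26 118
432 200 18 27 123
402 205 15 11 97
385 268 93 38 60
415 148 21 128 78
396 152 21 163 122
top orange 273 px 261.2 238.8 allrect@z [448.7 199.9  58.4  23.3  -6.2] zrange [81.1 84.6 88.8] topdepth 255 [448.8 200.   58.4  23.6  -5.6] [448.6 199.6  84.6]
top blue 209 px 271.3 156.8 allrect@z [636.  180.1  54.6  20.8 -23. ] zrange [80.6 84.8 88.5] topdepth 197 [636.4 180.5  55.5  20.7 -22.1] [635.9 180.3  84.7]
top mat 2435 px 190.0 197.7 allrect@z [559.8 380.1 135.4 104.9 -17.1] zrange [0.9 5.  9.2] topdepth 2252 [559.6 379.6 135.8 106.  -17. ] [559.5 379.8   4.7]
top turq 1001 px 395.6 216.9 allrect@z [ 517.9 -112.6  244.7  102.6  -15.1] zrange [32.7 36.8 40.9] topdepth 863 [ 518.8 -112.9  245.6  102.9  -15.1] [ 506.9 -105.8   37.5]
top yellow 101 px 415.5 146.7 allrect@z [ 675.2 -154.3   49.4   18.8   73.5] zrange [23.  27.3 30.7] topdepth 0 None [nan nan nan]
top steel 3368 px 399.9 211.1 allrect@z [ 520.9 -114.4  236.7   77.1  -15.2] zrange [41.6 46.  50. ] topdepth 2870 [ 521.4 -115.2  235.4   76.3  -15.4] [ 519.6 -114.3   45.6]
side orange 423 px 
[... 314 characters left out ...]
55 px 286.0 182.7 allrect@z [557.7 377.3 133.6 103.7 -16.7] zrange [0.4 3.  5.6] topdepth 1043 [558.7 378.7 135.3 111.9 -17.1] [557.1 378.1   3.1]
side turq 2029 px 401.7 295.7 allrect@z [ 479.9 -157.   276.2  110.7  -35.4] zrange [14.1 32.5 36.4] topdepth 715 [ 516.7 -118.4  247.4  104.6  -15.5] [ 489.4 -147.3   35.3]
side yellow 147 px 485.6 279.6 allrect@z [ 615.  -216.2   56.8   18.2   46.2] zrange [ 7.  30.2 36.9] topdepth 0 None [nan nan nan]
side steel 1789 px 391.0 284.0 allrect@z [ 491.2 -146.4  231.4   74.2  -33.7] zrange [39.3 43.8 46. ] topdepth 1596 [ 491.4 -142.2  226.8   72.   -34.3] [ 470.3 -117.4   44. ]<stdin>:11: RuntimeWarning: Mean of empty slice.
  ret = um.true_divide(
```

Run:
```python
from h import *
Y,X=np.mgrid[:480,:640]
for n,roi in(("top",(X>355)&(X<445)&(Y>130)&(Y<285)),("side",(X>325)&(X<500)&(Y>235)&(Y<325))):
    f=np.load(n+"0.npz");p,d=f["p"],f["d"];H,S,V=hsv(p)
    c=imaging.camera_params(n);Q=np.zeros((480,640,3))
    P=pts(n,d,np.ones_like(d,bool)); v,u=np.nonzero(d>0);Q[v,u]=P
    m=big(cv2.morphologyEx((roi&(S<70)&(abs(Q[...,2]-45)<8)).astype(np.uint8),cv2.MORPH_OPEN,np.ones((3,3)))>0)
    v,u=np.nonzero(m);W=cast(n,np.c_[u,v],45);print(n,len(u),rect(W),W.mean(0),rect(pts(n,d,m)))
    a=np.deg2rad(-15.2);A=np.array([-np.cos(a),-np.sin(a)]) 
    for z,mm in ((45,m),):
        s=(W[:,:2]-[518,-114])@A; t=(W[:,:2]-[518,-114])@[-A[1],A[0]]
        print(np.percentile(s,[0,.5,99.5,100]).round(1),np.percentile(t,[0,.5,99.5,100]).round(1))
    # turquoise + yellow bands
    for nm,mk in(("turq",(H>80)&(H<100)&(S>60)),("yel",(H>16)&(H<32)&(S>100))):
        k=roi&mk&(Q[...,2]>25)&(Q[...,2]<44)
        s=(Q[k][:,:2]-[518,-114])@A;t=(Q[k][:,:2]-[518,-114])@[-A[1],A[0]];print(nm,k.sum(),np.percentile(s,[0,2,50,98,100]).round(1),np.percentile(t,[0,2,98,100]).round(1))
```

```text
top 3667 [ 533.2 -117.7  262.1   77.3  -15.1] [ 530.95681607 -117.41321814   45.        ] [ 534.5 -118.7  264.2   77.6  -15.1]
[-146.7 -145.   113.7  115.4] [-39.1 -38.1  37.8  38.4]
turq 1655 [-153.  -125.5   30.6  144.4  152.8] [-54.1 -53.3  51.7  52.7]
yel 229 [-182.3 -179.2 -158.5 -129.2 -127.7] [-55.  -53.9  52.6  53.9]
side 3831 [ 528.5 -122.4  261.2   82.3  -15.2] [ 524.47459376 -122.21328085   45.        ] [ 532.  -119.   260.6   81.6  -15.2]
[-142.9 -142.7  116.8  118.2] [-35.8 -35.5  45.5  46.5]
turq 1855 [-126.2 -118.    37.3  139.3  151.8] [-51.7 -35.9  56.8  58.6]
yel 162 [-178.1 -175.5 -140.1 -127.8 -127.2] [-55.1 -54.3  57.2  58.6]
```

```bash
cat >> h.py <<'E'
from scipy.spatial.transform import Rotation as Ro
def to(x,y,z,head):
    from rig import sensors
    s=sensors.sense();w=s["ee_rot"];R=Ro.from_quat([w[1],w[2],w[3],w[0]])
    a=np.deg2rad(head);X=np.array([np.cos(a),np.sin(a),0]);G=np.c_[X,np.cross([0,0,-1],X),[0,0,-1]]
    print("t",round(s["time_s"],2),"pos",s["eef_pos"].round(1),"head",np.rad2deg(np.arctan2(*R.as_matrix()[[1,0],0])).round(2),"F",s["force"].round(1),"grip",s["grip_width"]*85.4)
    print("tool shift (current axes)",(R.inv().apply(np.array([x,y,z])-s["eef_pos"])).round(1),"(goal axes)",(G.T@(np.array([x,y,z])-s["eef_pos"])).round(1),"rotvec",(R.inv()*Ro.from_matrix(G)).as_rotvec().round(4))
E
python3 - <<'E'
from h import *
f=np.load("top0.npz");p,d=f["p"],f["d"];H,S,V=hsv(p);Y,X=np.mgrid[:480,:640]
m=big((X>250)&(X<340)&(H>125)&(H<160)&(S>70));P=pts("top",d,m);print("purple",len(P),rect(P),P.min(0),P.max(0))
# lap shoe: dark px at z~16
roi=(X>245)&(X<285)&(Y>220)&(Y<268)
Q=pts("top",d,roi&(V<75)&(S<110));Q=Q[(Q[:,2]>8)&(Q[:,2]<22)];print("shoe",len(Q),rect(Q),Q.min(0),Q.max(0))
to(448.5,199.5,150,173.5)
E
python3 -m creep '[{"grip":85,"linear":[0,0,0],"rot":[0,0,-0.12]},{"grip":60,"linear":[0,0,0],"rot":[0,0,-0.12]},{"grip":60,"linear":[0,0,0],"rot":[0,0,-0.113]},{"grip":60,"linear":[0,0,0],"rot":[0,0,0]}]' 60
python3 -c "
from h import *
to(448.5,199.5,150,173.5)"
```

```text
purple 577 [503.6  90.1  86.9  41.5  73.6] [472.95174517  44.21617786  10.64489188] [534.85849237 135.70941422  89.59949456]
shoe 334 [448.9 200.1  88.8  43.2  -7. ] [403.89571071 175.25815693   8.81358003] [493.67613905 226.17135414  21.96808169]
t 0.1 pos [235.7 468.9 230.8] head 153.31 F [0.  0.2 0.3] grip 85.61301958307574
tool shift (current axes) [-311.2 -145.    80.9] (goal axes) [-242.  -243.6   80.8] rotvec [-0.001  -0.0004 -0.3523]
time_s: 0.43
eef_pos: [235.7, 468.9, 231.0]
ee_rot: [-0.0, 0.054, 0.999, -0.0]
force: [0.0, 0.2, -0.3]
grip_width: 0.704
t 0.43 pos [235.7 468.9 231. ] head 173.76 F [ 0.   0.2 -0.3] grip 60.11436405632011
tool shift (current axes) [-240.8 -244.7   81. ] (goal axes) [-241.9 -243.6   81. ] rotvec [-0.0006 -0.0004  0.0046]
```

```bash
python3 -m creep '[{"grip":60,"linear":[-24,-24.4,8],"rot":[0,0,0]},{"grip":60,"linear":[-24,-24.4,8],"rot":[0,0,0]},{"grip":60,"linear":[-24,-24.4,8],"rot":[0,0,0]},{"grip":60,"linear":[-24,-24.4,8],"rot":[0,0,0]},{"grip":60,"linear":[-24,-24.4,8],"rot":[0,0,0]},{"grip":60,"linear":[-24,-24.4,8],"rot":[0,0,0]},{"grip":60,"linear":[-24,-24.4,8],"rot":[0,0,0]},{"grip":60,"linear":[-24,-24.4,8],"rot":[0,0,0]},{"grip":60,"linear":[-24,-24.4,8],"rot":[0,0,0]},{"grip":60,"linear":[-24,-24.4,8],"rot":[0,0,0.01]},{"grip":60,"linear":[0,0,0],"rot":[0,0,0]},{"grip":60,"linear":[0,0,0],"rot":[0,0,0]}]'
python3 - <<'E'
from h import *
to(448.8,200,48,173.2)
p,d=imaging.capture("side");cv2.imwrite("pics/side1.png",p[:,:,::-1])
E
```

```text
time_s: 1.43
eef_pos: [447.2, 198.5, 150.7]
ee_rot: [-0.001, 0.064, 0.998, -0.0]
force: [-0.2, 0.7, -0.8]
grip_width: 0.701
t 1.43 pos [447.2 198.5 150.7] head 172.63 F [-0.2  0.7 -0.8] grip 59.84455163582495
tool shift (current axes) [ -1.6   1.7 102.7] (goal axes) [ -1.4   1.7 102.7] rotvec [-0.0003 -0.0013 -0.01  ]
```

View pics/side1.png

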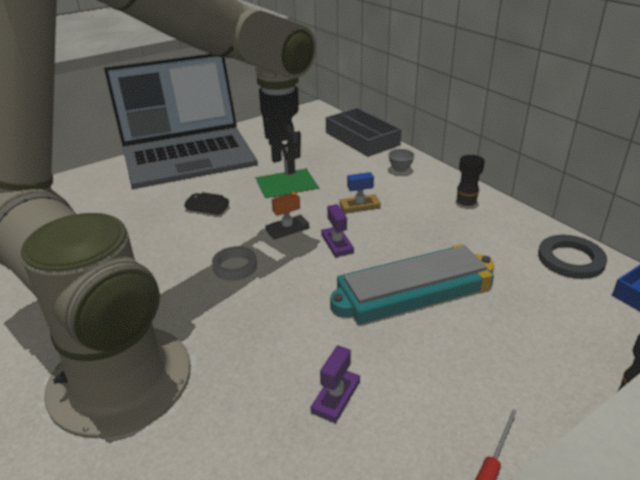

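The fingers at (285,150) are straight above the orange grip at (286,203). I'll go down and close.

```bash
python3 -m creep '[{"grip":60,"linear":[-1.5,1.7,0],"rot":[0,0,-0.01]},{"grip":60,"linear":[0,0,20],"rot":[0,0,0]},{"grip":60,"linear":[0,0,20],"rot":[0,0,0]},{"grip":60,"linear":[0,0,20],"rot":[0,0,0]},{"grip":60,"linear":[0,0,20],"rot":[0,0,0]},{"grip":60,"linear":[0,0,12],"rot":[0,0,0]},{"grip":60,"linear":[0,0,9.5],"rot":[0,0,0]},{"grip":60,"linear":[0,0,0],"rot":[0,0,0]},{"grip":60,"linear":[0,0,0],"rot":[0,0,0]}]'
python3 -c "
from h import *
to(448.8,200,48,173.2)"
```

```text
time_s: 2.23
eef_pos: [448.5, 201.7, 50.2]
ee_rot: [0.0, 0.056, 0.998, 0.0]
force: [-0.3, -0.4, 0.1]
grip_width: 0.704
t 2.23 pos [448.5 201.7  50.2] head 173.58 F [-0.3 -0.4  0.1] grip 60.088203961385844
tool shift (current axes) [-0.5 -1.7  2.2] (goal axes) [-0.5 -1.7  2.2] rotvec [0.0001 0.0003 0.0067]
```

```bash
python3 -m creep '[{"grip":60,"linear":[-0.5,-1.5,2],"rot":[0,0,0]},{"grip":40,"linear":[0,0,0],"rot":[0,0,0]},{"grip":30,"linear":[0,0,0],"rot":[0,0,0]},{"grip":15,"linear":[0,0,0],"rot":[0,0,0]},{"grip":15,"linear":[0,0,0],"rot":[0,0,0]},{"grip":15,"linear":[0,0,0],"rot":[0,0,0]},{"grip":15,"linear":[0,0,0],"rot":[0,0,0]},{"grip":15,"linear":[0,0,0],"rot":[0,0,0]}]' 70
python3 -c "
from h import *
to(448.8,200,48,173.2)"
```

```text
time_s: 2.9
eef_pos: [449.1, 199.6, 48.0]
ee_rot: [0.0, 0.056, 0.998, 0.0]
force: [1.4, 0.8, 1.6]
grip_width: 0.293
t 2.9 pos [449.1 199.6  48. ] head 173.54 F [1.4 0.8 1.6] grip 25.034529874781157
tool shift (current axes) [ 0.3  0.4 -0. ] (goal axes) [ 0.3  0.4 -0. ] rotvec [0.0002 0.0006 0.0059]
```

Gripped at about 25 mm. Lifting.

```bash
python3 -m creep '[{"grip":15,"linear":[0,0,-5],"rot":[0,0,0]},{"grip":15,"linear":[0,0,-15],"rot":[0,0,0]},{"grip":15,"linear":[0,0,-25],"rot":[0,0,0]},{"grip":15,"linear":[0,0,-25],"rot":[0,0,0]},{"grip":15,"linear":[0,0,-25],"rot":[0,0,0]},{"grip":15,"linear":[0,0,-15],"rot":[0,0,0]},{"grip":15,"linear":[0,0,0],"rot":[0,0,0]},{"grip":15,"linear":[0,0,0],"rot":[0,0,0]}]'
python3 - <<'E'
from h import *
C=np.array([532.5,-118.5]);a=np.deg2rad(164.9);A=np.array([np.cos(a),np.sin(a)])
print("start",C-82*A,"end",C+82*A)
s=C-82*A
to(s[0],s[1],150,164.9)
p,d=imaging.capture("side");cv2.imwrite("pics/side2.png",p[:,:,::-1])
p,d=imaging.capture("top");cv2.imwrite("pics/top2.png",p[:,:,::-1])
E
```

```text
time_s: 3.57
eef_pos: [448.4, 199.5, 157.3]
ee_rot: [-0.0, 0.056, 0.998, -0.0]
force: [0.0, -0.9, -5.1]
grip_width: 0.297
start [ 611.66875573 -139.86136971] end [453.33124427 -97.13863029]
t 3.57 pos [448.4 199.5 157.3] head 173.54 F [ 0.  -0.9 -5.1] grip 25.36143404667114
tool shift (current axes) [-200.4 -318.8    7.2] (goal axes) [-246.  -285.1    7.3] rotvec [-0.0003 -0.0007  0.1508]
```

View pics/side2.png

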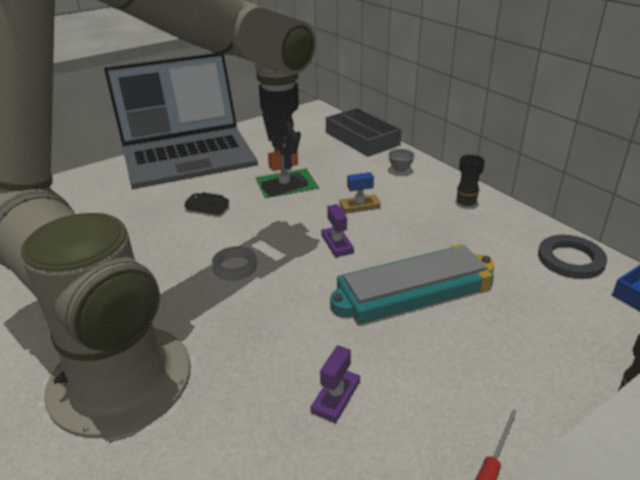

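The lap hangs level from the gripper at about (285,172). I'll turn it and carry it to above the yellow end.

```bash
python3 -m creep '[{"grip":15,"linear":[0,0,0],"rot":[0,0,0.075]},{"grip":15,"linear":[0,0,0],"rot":[0,0,0.076]},{"grip":15,"linear":[-24.6,-28.5,0],"rot":[0,0,0]},{"grip":15,"linear":[-24.6,-28.5,0],"rot":[0,0,0]},{"grip":15,"linear":[-24.6,-28.5,0],"rot":[0,0,0]},{"grip":15,"linear":[-24.6,-28.5,0],"rot":[0,0,0]},{"grip":15,"linear":[-24.6,-28.5,0],"rot":[0,0,0]},{"grip":15,"linear":[-24.6,-28.5,0],"rot":[0,0,0]},{"grip":15,"linear":[-24.6,-28.5,0],"rot":[0,0,0]},{"grip":15,"linear":[-24.6,-28.5,0],"rot":[0,0,0]},{"grip":15,"linear":[-24.6,-28.5,0],"rot":[0,0,0]},{"grip":15,"linear":[-24.6,-28.5,0],"rot":[0,0,0]}]'
python3 -m creep '[{"grip":15,"linear":[0,0,0],"rot":[0,0,0]},{"grip":15,"linear":[0,0,0],"rot":[0,0,0]},{"grip":15,"linear":[0,0,0],"rot":[0,0,0]}]'
python3 - <<'E'
from h import *
to(611.7,-139.9,102,164.9)
p,d=imaging.capture("side");cv2.imwrite("pics/side3.png",p[:,:,::-1])
p,d=imaging.capture("top");cv2.imwrite("pics/top3.png",p[:,:,::-1])
E
```

```text
time_s: 4.67
eef_pos: [611.8, -141.3, 155.6]
ee_rot: [-0.002, 0.132, 0.991, 0.001]
force: [0.5, 1.2, -4.6]
grip_width: 0.292
time_s: 4.92
eef_pos: [611.3, -139.3, 155.9]
ee_rot: [-0.002, 0.132, 0.991, 0.001]
force: [0.0, -0.4, -5.0]
grip_width: 0.293
t 4.92 pos [ 611.3 -139.3  155.9] head 164.87 F [ 0.  -0.4 -5. ] grip 24.987061533980825
tool shift (current axes) [-0.7 -0.6 53.9] (goal axes) [-0.5 -0.5 53.9] rotvec [ 0.0008 -0.0034 -0.0005]
```

View pics/side3.png

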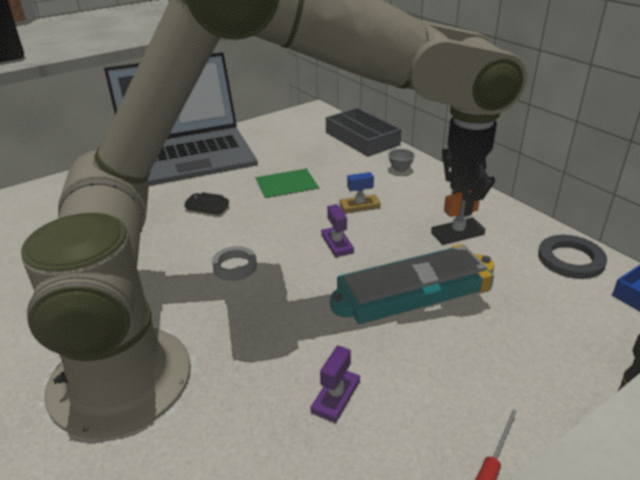

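View pics/top3.png

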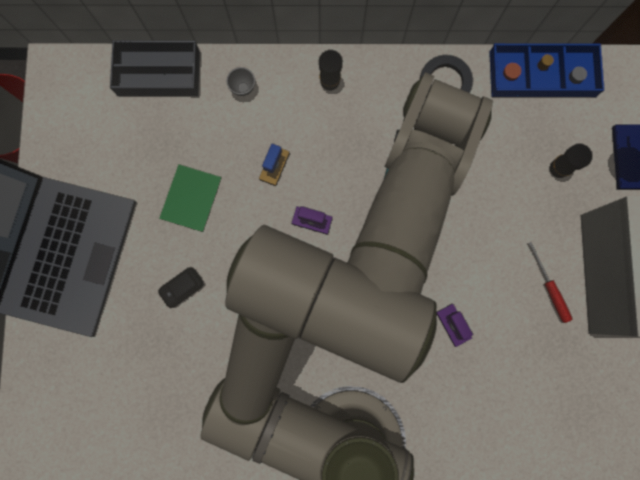

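The side view shows the shoe at (458,231) over the yellow end. The arm hides it in the top view. I'll go down to just above the face and check there.

```bash
python3 -m creep '[{"grip":15,"linear":[-0.5,-0.5,15],"rot":[0,-0.003,0]},{"grip":15,"linear":[0,0,15],"rot":[0,0,0]},{"grip":15,"linear":[0,0,15],"rot":[0,0,0]},{"grip":15,"linear":[0,0,8],"rot":[0,0,0]},{"grip":15,"linear":[0,0,0],"rot":[0,0,0]},{"grip":15,"linear":[0,0,0],"rot":[0,0,0]},{"grip":15,"linear":[0,0,0],"rot":[0,0,0]}]'
python3 - <<'E'
from h import *
to(611.7,-139.9,93,164.9)
p,d=imaging.capture("side");cv2.imwrite("pics/side4.png",cv2.resize(p[200:330,300:520,::-1],None,fx=3.5,fy=3.5,interpolation=cv2.INTER_CUBIC))
np.savez("side4.npz",p=p,d=d)
E
```

```text
time_s: 5.6
eef_pos: [613.0, -140.3, 105.9]
ee_rot: [0.002, 0.131, 0.991, -0.0]
force: [0.8, -0.1, -5.0]
grip_width: 0.295
t 5.6 pos [ 613.  -140.3  105.9] head 164.91 F [ 0.8 -0.1 -5. ] grip 25.183408886661102
tool shift (current axes) [ 1.4  0.  12.9] (goal axes) [ 1.3  0.  12.9] rotvec [-0.0002  0.0048  0.0001]
```

View pics/side4.png

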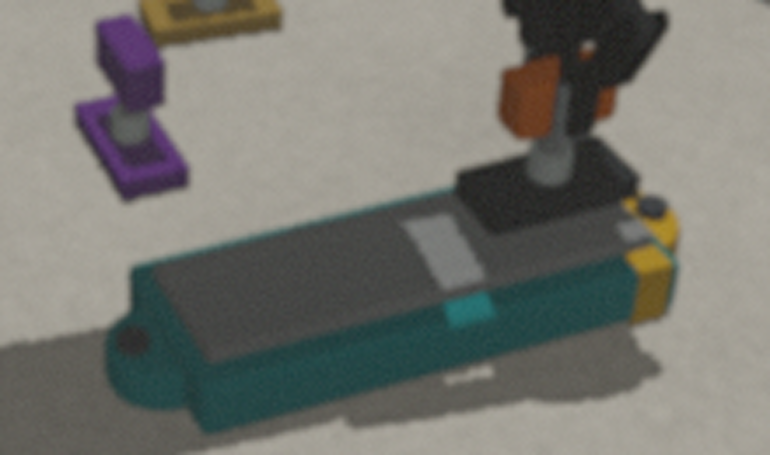

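The shoe, at crop (545,185), hovers over the yellow end parallel to the face. I'll measure it in the casting frame.

Run:
```python
from h import *
f=np.load("side4.npz");p,d=f["p"],f["d"];H,S,V=hsv(p);Y,X=np.mgrid[:480,:640]
m=(X>425)&(X<485)&(Y>238)&(Y<268)&(V<62)&(S<90)
P=pts("side",d,m);P=P[(P[:,2]>52)&(P[:,2]<90)]
a=np.deg2rad(164.9);A=np.array([np.cos(a),np.sin(a)]);B=np.array([-A[1],A[0]]);C=[532.5,-118.5]
s=(P[:,:2]-C)@A;t=(P[:,:2]-C)@B
print(len(P),np.percentile(s,[1,50,99]).round(1),np.percentile(t,[1,50,99]).round(1),np.percentile(P[:,2],[1,50,95,99]).round(1))
T=P[P[:,2]>67];print("top",rect(T),np.median(T[:,2]))
```

```text
764 [-122.9  -70.4  -38.3] [-17.9  13.3  25.5] [57.  70.9 73.6 74.7]
top [ 610.4 -142.7   88.1   47.   -13.5] 71.54470167585508
```

```bash
python3 -m creep '[{"grip":15,"linear":[0,0,6],"rot":[0,-0,0]},{"grip":15,"linear":[0,0,4],"rot":[0,0,0]},{"grip":15,"linear":[0,0,3],"rot":[0,0,0]},{"grip":15,"linear":[0,0,2],"rot":[0,0,0]},{"grip":15,"linear":[0,0,2],"rot":[0,0,0]},{"grip":15,"linear":[0,0,0],"rot":[0,0,0]},{"grip":15,"linear":[0,0,0],"rot":[0,0,0]}]'
python3 -c "
from h import *
to(611.7,-139.9,84,164.9)"
```

```text
time_s: 6.23
eef_pos: [612.9, -140.5, 88.4]
ee_rot: [0.002, 0.132, 0.991, -0.0]
force: [0.6, 0.9, 4.3]
grip_width: 0.299
t 6.23 pos [ 612.9 -140.5   88.4] head 164.89 F [0.6 0.9 4.3] grip 25.49413851568423
tool shift (current axes) [1.3 0.3 4.4] (goal axes) [1.3 0.3 4.4] rotvec [-0.0001  0.0041 -0.0003]
```

```bash
python3 -m creep '[{"grip":15,"linear":[0,0,1.5],"rot":[0,0,0]},{"grip":15,"linear":[0,0,1.5],"rot":[0,0,0]},{"grip":15,"linear":[0,0,0],"rot":[0,0,0]},{"grip":15,"linear":[0,0,0],"rot":[0,0,0]}]'
python3 - <<'E'
from h import *
to(453.3,-97.1,85,164.9)
p,d=imaging.capture("side");cv2.imwrite("pics/side5.png",cv2.resize(p[200:330,300:520,::-1],None,fx=3.5,fy=3.5,interpolation=cv2.INTER_CUBIC))
E
```

```text
time_s: 6.57
eef_pos: [612.9, -140.5, 85.3]
ee_rot: [0.002, 0.132, 0.991, -0.0]
force: [1.7, 0.6, 5.6]
grip_width: 0.294
t 6.57 pos [ 612.9 -140.5   85.3] head 164.89 F [1.7 0.6 5.6] grip 25.087149525231904
tool shift (current axes) [165.4   0.3  -0.4] (goal axes) [165.4   0.3   0.3] rotvec [-0.0001  0.0043 -0.0002]
```

View pics/side5.png

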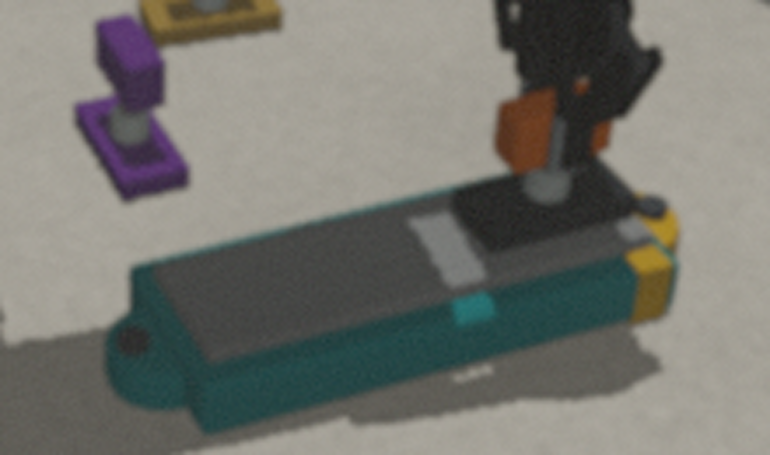

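The grip has visibly dropped toward the shoe, now flat at crop (545,200). Stroke, first half.

```bash
python3 -m creep '[{"grip":15,"linear":[4,0,0],"rot":[0,0,0]},{"grip":15,"linear":[7,0,0],"rot":[0,0,0]},{"grip":15,"linear":[7,0,0],"rot":[0,0,0]},{"grip":15,"linear":[7,0,0],"rot":[0,0,0]},{"grip":15,"linear":[7,0,0],"rot":[0,0,0]},{"grip":15,"linear":[7,0,0],"rot":[0,0,0]},{"grip":15,"linear":[7,0,0],"rot":[0,0,0]},{"grip":15,"linear":[7,0,0],"rot":[0,0,0]},{"grip":15,"linear":[7,0,0],"rot":[0,0,0]},{"grip":15,"linear":[7,0,0],"rot":[0,0,0]},{"grip":15,"linear":[7,0,0],"rot":[0,0,0]},{"grip":15,"linear":[7,0,0],"rot":[0,0,0]}]'
python3 - <<'E'
from h import *
to(453.3,-97.1,85,164.9)
p,d=imaging.capture("side");cv2.imwrite("pics/side6.png",cv2.resize(p[200:330,300:520,::-1],None,fx=3.5,fy=3.5,interpolation=cv2.INTER_CUBIC))
E
```

```text
time_s: 7.62
eef_pos: [535.7, -120.0, 85.7]
ee_rot: [0.004, 0.132, 0.991, -0.001]
force: [5.4, -1.2, 5.6]
grip_width: 0.296
t 7.62 pos [ 535.7 -120.    85.7] head 164.87 F [ 5.4 -1.2  5.6] grip 25.239363909312864
tool shift (current axes) [85.6  0.6 -0. ] (goal axes) [85.6  0.7  0.7] rotvec [-0.0009  0.0086 -0.0005]
```

View pics/side6.png

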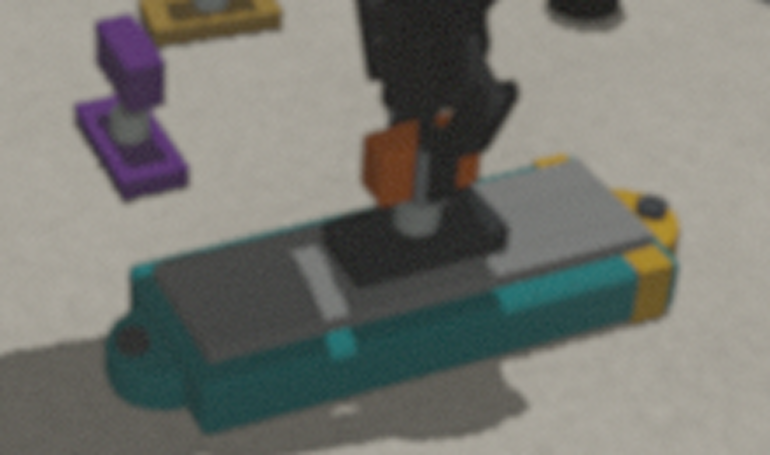

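The shoe, at crop (415,235), is flat and in line at mid-face. Second half.

```bash
python3 -m creep '[{"grip":15,"linear":[7,0,0],"rot":[0,0,0]},{"grip":15,"linear":[7,0,0],"rot":[0,0,0]},{"grip":15,"linear":[7,0,0],"rot":[0,0,0]},{"grip":15,"linear":[7,0,0],"rot":[0,0,0]},{"grip":15,"linear":[7,0,0],"rot":[0,0,0]},{"grip":15,"linear":[7,0,0],"rot":[0,0,0]},{"grip":15,"linear":[7,0.5,0],"rot":[0,0,0]},{"grip":15,"linear":[7,0,0],"rot":[0,0,0]},{"grip":15,"linear":[7,0,0],"rot":[0,0,0]},{"grip":15,"linear":[7,0,0],"rot":[0,0,0]},{"grip":15,"linear":[7,0,0],"rot":[0,0,0]},{"grip":15,"linear":[7,0,0],"rot":[0,0,0]}]'
python3 -m creep '[{"grip":15,"linear":[2,0,0],"rot":[0,0,0]},{"grip":15,"linear":[0,0,0],"rot":[0,0,0]},{"grip":15,"linear":[0,0,0],"rot":[0,0,0]},{"grip":15,"linear":[0,0,0],"rot":[0,0,0]}]'
python3 - <<'E'
from h import *
to(453.3,-97.1,85,164.9)
p,d=imaging.capture("side");cv2.imwrite("pics/side7.png",cv2.resize(p[200:330,300:520,::-1],None,fx=3.5,fy=3.5,interpolation=cv2.INTER_CUBIC))
np.savez("side7.npz",p=p,d=d)
E
```

```text
time_s: 8.67
eef_pos: [454.9, -97.7, 85.3]
ee_rot: [0.004, 0.132, 0.991, -0.001]
force: [5.4, -1.6, 6.3]
grip_width: 0.293
time_s: 9.0
eef_pos: [452.4, -97.0, 85.0]
ee_rot: [0.003, 0.132, 0.991, -0.001]
force: [3.1, -0.5, 6.5]
grip_width: 0.294
t 9.0 pos [452.4 -97.   85. ] head 164.88 F [ 3.1 -0.5  6.5] grip 25.140872404567713
tool shift (current axes) [-0.9  0.1  0. ] (goal axes) [-0.9  0.1  0. ] rotvec [-0.0008  0.0062 -0.0004]
```

View pics/side7.png

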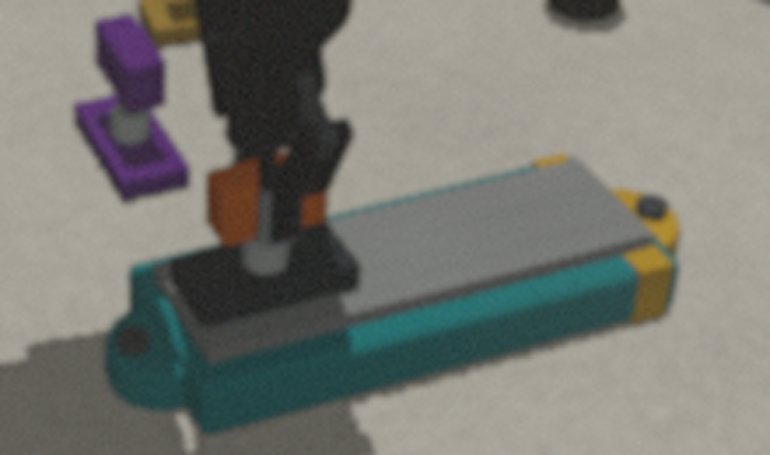

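The shoe is at the far end, crop (265,275). I'll check its lateral offset on the face from this picture.

Run:
```python
from h import *
C=[532.5,-118.5];a=np.deg2rad(164.9);A=np.array([np.cos(a),np.sin(a)]);B=np.array([-A[1],A[0]])
for nm,q in(("shoeNL",(210,322)),("shoeNR",(357,285)),("faceNL",(210,360)),("faceNR",(652,245)),("faceFR",(575,160))):
    W=cast("side",np.array(q)/3.5+[300,200],45)[0];print(nm,W.round(1),(W[:2]-C)@A,(W[:2]-C)@B)
to(450,150,190,164.9)
```

```text
shoeNL [ 411.2 -105.1   45. ] 120.58502538008467 18.60648336825723
shoeNR [ 491.1 -127.5   45. ] 37.64998058939148 19.42938102012025
faceNL [ 393.1 -127.9   45. ] 132.12616922043455 45.4108353089495
faceNR [ 639.1 -195.9   45. ] -123.04744906087915 46.95659930347007
faceFR [ 664.1 -117.5   45. ] -126.78794941284278 -35.27803871502776
t 9.05 pos [452.4 -97.   85. ] head 164.88 F [2.7 0.  5.7] grip 25.005509746173974
tool shift (current axes) [  66.1  237.7 -105.6] (goal axes) [  66.7  237.8 -105. ] rotvec [-0.0008  0.0062 -0.0003]
```

The offset from the midline is only a few mm against an 18 mm tolerance, and the offset between the two cameras' calibrations accounts for part of it. I'll lift and carry the block to the mat.

```bash
python3 -m creep '[{"grip":15,"linear":[0,0,-8],"rot":[0,0,0]},{"grip":15,"linear":[0,0,-15],"rot":[0,0,0]},{"grip":15,"linear":[0,0,-25],"rot":[0,0,0]},{"grip":15,"linear":[0,0,-25],"rot":[0,0,0]},{"grip":15,"linear":[0,0,-20],"rot":[0,0.006,0]},{"grip":15,"linear":[0,0,0],"rot":[0,0,0]},{"grip":15,"linear":[0,0,0],"rot":[0,0,0]}]'
python3 -c "
from h import *
to(559.2,379.3,170,164.9)"
```

```text
time_s: 9.63
eef_pos: [450.8, -96.1, 176.8]
ee_rot: [-0.002, 0.132, 0.991, 0.0]
force: [-1.0, 0.2, -6.1]
grip_width: 0.292
t 9.63 pos [450.8 -96.1 176.8] head 164.89 F [-1.   0.2 -6.1] grip 24.95742024792075
tool shift (current axes) [ 19.3 487.2   6.9] (goal axes) [ 19.2 487.2   6.8] rotvec [ 0.     -0.0032 -0.0002]
```

```bash
python3 -m creep '[{"grip":15,"linear":[0.5,12,0],"rot":[0,0,0]},{"grip":15,"linear":[1,24,0],"rot":[0,0,0]},{"grip":15,"linear":[1,24,0],"rot":[0,0,0]},{"grip":15,"linear":[1,24,0],"rot":[0,0,0]},{"grip":15,"linear":[1,24,0],"rot":[0,0,0]},{"grip":15,"linear":[1,24,0],"rot":[0,0,0]},{"grip":15,"linear":[1,24,0],"rot":[0,0,0]},{"grip":15,"linear":[1,24,0],"rot":[0,0,0]},{"grip":15,"linear":[1,24,0],"rot":[0,0,0]},{"grip":15,"linear":[1,24,0],"rot":[0,0,0]},{"grip":15,"linear":[1,24,0],"rot":[0,0,0]},{"grip":15,"linear":[1,24,0],"rot":[0,0,0]}]'
python3 -m creep '[{"grip":15,"linear":[1,24,0],"rot":[0,0,0]},{"grip":15,"linear":[1,24,0],"rot":[0,0,0]},{"grip":15,"linear":[1,24,0],"rot":[0,0,0]},{"grip":15,"linear":[1,24,0],"rot":[0,0,0]},{"grip":15,"linear":[1,24,0],"rot":[0,0,0]},{"grip":15,"linear":[1,24,0],"rot":[0,0,0]},{"grip":15,"linear":[1,24,0],"rot":[0,0,0]},{"grip":15,"linear":[1,24,0],"rot":[0,0,0]},{"grip":15,"linear":[0,15,0],"rot":[0,0,0]},{"grip":15,"linear":[0,0,0],"rot":[0,0,0]},{"grip":15,"linear":[0,0,0],"rot":[0,0,0]},{"grip":15,"linear":[0,0,0],"rot":[0,0,0]}]'
python3 -c "
from h import *
to(559.2,379.3,52,164.9)"
```

```text
time_s: 10.63
eef_pos: [511.0, 174.2, 174.7]
ee_rot: [-0.004, 0.132, 0.991, -0.0]
force: [-0.4, -0.4, -5.0]
grip_width: 0.296
time_s: 11.63
eef_pos: [557.7, 374.3, 175.4]
ee_rot: [-0.003, 0.132, 0.991, -0.001]
force: [-0.1, -0.6, -4.0]
grip_width: 0.297
t 11.63 pos [557.7 374.3 175.4] head 164.87 F [-0.1 -0.6 -4. ] grip 25.38899612690767
tool shift (current axes) [ -0.8   5.5 123.4] (goal axes) [-1.000e-01  5.300e+00  1.234e+02] rotvec [-0.0024 -0.0055 -0.0005]
```

```bash
python3 -m creep '[{"grip":15,"linear":[0,5.3,0],"rot":[-0.002,-0.005,0]},{"grip":15,"linear":[0,0,20],"rot":[0,0,0]},{"grip":15,"linear":[0,0,20],"rot":[0,0,0]},{"grip":15,"linear":[0,0,20],"rot":[0,0,0]},{"grip":15,"linear":[0,0,20],"rot":[0,0,0]},{"grip":15,"linear":[0,0,15],"rot":[0,0,0]},{"grip":15,"linear":[0,0,10],"rot":[0,0,0]},{"grip":15,"linear":[0,0,6],"rot":[0,0,0]},{"grip":15,"linear":[0,0,0],"rot":[0,0,0]},{"grip":15,"linear":[0,0,0],"rot":[0,0,0]},{"grip":15,"linear":[0,0,0],"rot":[0,0,0]}]'
python3 - <<'E'
from h import *
to(559.2,379.3,52,164.9)
p,d=imaging.capture("side");cv2.imwrite("pics/side8.png",cv2.resize(p[100:230,180:400,::-1],None,fx=3.5,fy=3.5,interpolation=cv2.INTER_CUBIC))
E
```

```text
time_s: 12.55
eef_pos: [560.5, 380.6, 67.6]
ee_rot: [0.002, 0.132, 0.991, 0.001]
force: [1.2, 0.0, -4.1]
grip_width: 0.293
t 12.55 pos [560.5 380.6  67.6] head 164.88 F [ 1.2  0.  -4.1] grip 24.99429179000006
tool shift (current axes) [ 1.  -1.6 15.6] (goal axes) [ 0.9 -1.6 15.6] rotvec [ 0.0033  0.0036 -0.0004]
```

View pics/side8.png

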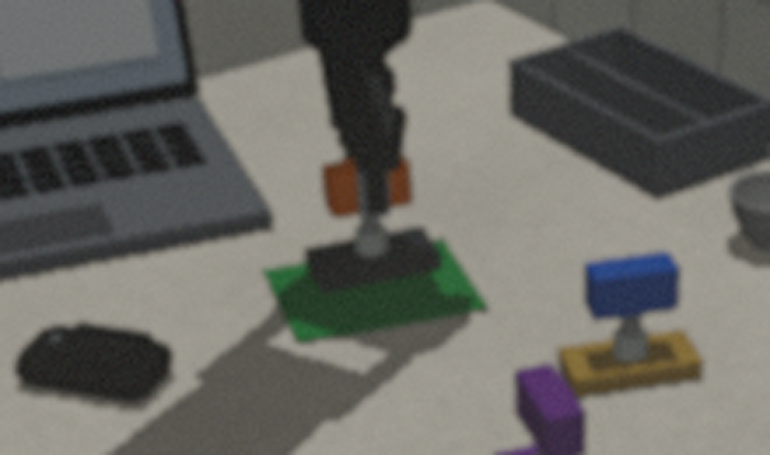

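The shoe, at crop (372,260), hovers about 16 mm above the mat's middle. Lowering slowly.

```bash
python3 -m creep '[{"grip":15,"linear":[0,-1,4],"rot":[0,0,0]},{"grip":15,"linear":[0,0,4],"rot":[0,0,0]},{"grip":15,"linear":[0,0,3],"rot":[0,0,0]},{"grip":15,"linear":[0,0,2.5],"rot":[0,0,0]},{"grip":15,"linear":[0,0,1.5],"rot":[0,0,0]},{"grip":15,"linear":[0,0,0],"rot":[0,0,0]},{"grip":15,"linear":[0,0,0],"rot":[0,0,0]},{"grip":15,"linear":[0,0,0],"rot":[0,0,0]}]'
python3 -c "
from h import *
to(559.2,379.3,52,164.9)"
```

```text
time_s: 13.27
eef_pos: [559.8, 379.4, 51.8]
ee_rot: [0.001, 0.131, 0.991, 0.001]
force: [-1.8, -1.9, 2.4]
grip_width: 0.293
t 13.27 pos [559.8 379.4  51.8] head 164.89 F [-1.8 -1.9  2.4] grip 24.985856985535165
tool shift (current axes) [ 0.6 -0.2 -0.2] (goal axes) [ 0.6 -0.2 -0.2] rotvec [ 0.0019  0.0022 -0.0002]
```

Force rose from -4.1 to +2.4 N, so the shoe is on the mat. Releasing, then retreating upwards.

```bash
python3 -m creep '[{"grip":30,"linear":[0,0,0],"rot":[0,0,0]},{"grip":40,"linear":[0,0,0],"rot":[0,0,0]},{"grip":55,"linear":[0,0,0],"rot":[0,0,0]},{"grip":60,"linear":[0,0,0],"rot":[0,0,0]},{"grip":60,"linear":[0,0,0],"rot":[0,0,0]},{"grip":60,"linear":[0,0,0],"rot":[0,0,0]}]' 20
python3 -m creep '[{"grip":60,"linear":[0,0,-10],"rot":[0,0,0]},{"grip":60,"linear":[0,0,-20],"rot":[0,0,0]},{"grip":60,"linear":[0,0,-25],"rot":[0,0,0]},{"grip":60,"linear":[0,0,-25],"rot":[0,0,0]},{"grip":60,"linear":[0,0,-25],"rot":[0,0,0]},{"grip":60,"linear":[0,0,-20],"rot":[0,0,0]},{"grip":60,"linear":[0,-25,0],"rot":[0,0,0]},{"grip":60,"linear":[0,-30,0],"rot":[0,0,0]},{"grip":60,"linear":[0,-35,0],"rot":[0,0,0]},{"grip":60,"linear":[0,-35,0],"rot":[0,0,0]},{"grip":60,"linear":[0,-35,0],"rot":[0,0,0]},{"grip":60,"linear":[0,-35,0],"rot":[0,0,0]}]'
python3 -m creep '[{"grip":60,"linear":[0,-35,0],"rot":[0,0,0]},{"grip":60,"linear":[0,-35,0],"rot":[0,0,0]},{"grip":60,"linear":[0,-35,0],"rot":[0,0,0]},{"grip":60,"linear":[0,-35,0],"rot":[0,0,0]},{"grip":60,"linear":[0,0,0],"rot":[0,0,0]},{"grip":60,"linear":[0,0,0],"rot":[0,0,0]},{"grip":60,"linear":[0,0,0],"rot":[0,0,0]}]'
python3 - <<'E'
from h import *
for n in("top","side"):
    p,d=imaging.capture(n);cv2.imwrite(f"pics/{n}9.png",p[:,:,::-1])
    H,S,V=hsv(p);Y,X=np.mgrid[:480,:640]
    roi=(X>140)&(X<300)&(Y>120)&(Y<290) if n=="top" else (X>230)&(X<400)&(Y>120)&(Y<230)
    for nm,m in(("lap",roi&(H>3)&(H<16)&(S>140)&(V>60)),("burn",roi&(H>105)&(H<125)&(S>130))):
        if not m.any(): print(n,nm,"none");continue
        P=pts(n,d,big(m));T=P[abs(P[:,2]-84)<5];print(n,nm,rect(T) if len(T)>5 else None,np.percentile(P[:,2],[5,50,95]).round(1))
E
```

```text
time_s: 13.77
eef_pos: [559.8, 379.5, 51.3]
ee_rot: [0.001, 0.131, 0.991, 0.001]
force: [-0.2, -0.0, 0.4]
grip_width: 0.705
time_s: 14.77
eef_pos: [507.9, 189.6, 176.8]
ee_rot: [0.002, 0.131, 0.991, 0.001]
force: [0.0, 0.1, 0.3]
grip_width: 0.704
time_s: 15.35
eef_pos: [472.4, 56.2, 176.3]
ee_rot: [0.002, 0.132, 0.991, 0.001]
force: [0.1, -0.6, -0.5]
grip_width: 0.704
top lap [560.1 378.5  58.8  24.8 -15.6] [84.6 89.  92.8]
top burn [636.4 179.9  54.   21.9 -22.8] [81.1 84.7 88.7]
side lap [556.3 374.1  56.1  26.3 -11.9] [62.  78.4 88.2]
side burn [634.1 176.3  55.5  25.7 -21.3] [60.  77.3 84.4]
```

View pics/top9.png

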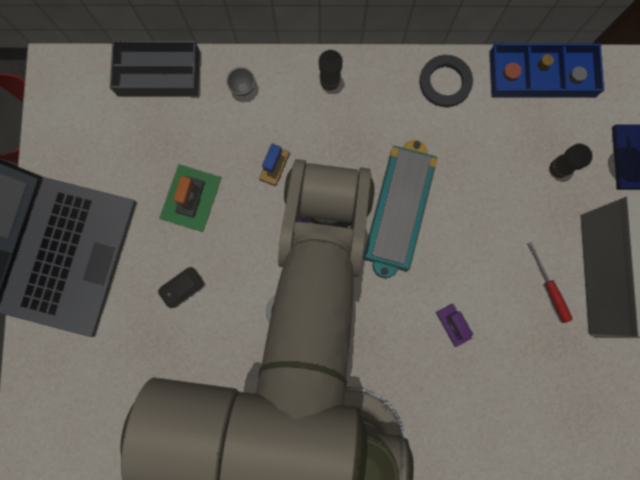

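View pics/side9.png

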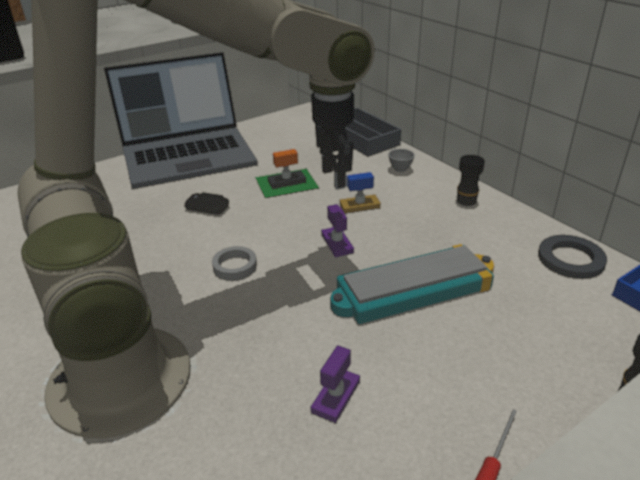

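The lap stands upright in the middle of the mat at top (188,193) and side (287,172), with its grip top at 89 mm (spring out). The burnisher hasn't moved, and the arm is clear of everything.

```bash
python3 -c "
from rig import ctrl
print(ctrl.finish_job())"
```

```text
the job is handed in; nothing more can be done
None
```

I stoned the casting's steel face in one stroke from the yellow end to the other. Then I set the lapping block down on the mat, released it, and handed the job in at about 15.5 s. No verdict was reported.

- **Stroke:** the tool's position puts the shoe's centre at about -83 mm at the start and +80 mm at the end. The tool's height puts the grip 7 to 8 mm down throughout, and the force reading rose with depth at about the spring's rate. The shoe was in line with the face to within about 1°.
- **Placing:** the block stands upright about 1 mm from the mat's centre by the top camera and about 5 mm by the side camera. Its grip top is at 89 mm, so the spring is out.
- **Left alone:** the burnisher is within 1 mm of where it was, and the gripper is clear of everything.
- **Disagreement:** the side camera put the shoe a few mm off the face's midline (about 3 to 5 mm), while the tool position put it on the midline. Both are well inside the 18 mm limit. I did not check the pressed depth directly in the images.

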